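Chock a rocking block heater with a levelling wedge and prove it firm by touch

ROBOT

A 6-joint arm with a two-finger parallel gripper is mounted at the origin on a cart in front of the work surface, level with it; the furniture and walls round the work are solid. World frame = base frame: x ahead of the robot, y to its left, z up, the work surface at z = 0. Lengths are in m, angles in rad, forces in N, time in s.
With the tool pointing down it reaches from about 0.35 to 0.975 m from the base axis. Payload 4.9 kg.
Tool frame: the origin (TCP) lies on the mounting face of the last link; the fingertips stand 173 mm ahead of it and the grasp point (between the pads) lies 155 mm ahead of it; z points along the fingers, y is the direction in which the jaws open and shut (so a half turn about z gives the same grasp; the last joint's range is limited). The gripper opens to 85 mm and grips with 20 to 120 N. Pads are 22 mm wide; open, the fingers measure 114 mm over their backs; the gripper's body (76 mm by 85 mm) begins 54 mm behind the grasp point. The pads swing forward as they close: fully open they stand 13 mm farther back than shut.
Start: joints at [1.093, 0.053, 1.613, -0, 1.476, -0.119], TCP at [0.219, 0.585, 0.405] pointing down, gripper open.
Joint ranges: [-3.01, 3.01], [-1.01, 2.22], [0.06, 2.58], [-1.02, 4.17], [0.09, 2.62], [-3.14, 3.14]. Speed limits (rad/s): [2.57, 2.57, 3.14, 3.14, 3.14, 3.14].

INTERFACE

Orientations are given as a unit quaternion [w, x, y, z].
In Python, from plant import manip gives the robot as it stands.
- The arm moves only by the tool play_rows, never from a script. Its argument "increments" is a list of rows, each an object with "offset": the shift along the tool's x, y, z in mm, a list of three; "twist": the turn about the tool's z in rad; "grip": the opening, from 0 (shut) to 1 (fully open). In form: [{"offset": [dx, dy, dz], "twist": twist, "grip": grip}, ...]. A call has 1 to 5 rows; each row is the pose to reach, as a shift and turn from the pose commanded when the call began, along the tool's axes at that moment; what a row does not reach only later rows make up. A row lasts 1/12 s, in which the tool goes at most 41.7 mm and 7.16 degrees, less where a joint would pass 70% of its speed; a pose out of reach is approached as far as the arm can. A call with a gripper value outside its range is refused whole. The fingers move at their own pace and stop on an object; the grip force is fixed at half the most. Time passes only in rows, so rows that repeat a pose let the fingers close. It gives the time, the measured TCP pose, the force and the opening at its end, in the units of the state.
- manip.state(): the state, without advancing time (a new reading comes with each control period).
- manip.grab_frame(name): name is "scene" or "side" or "wrist"; returns the picture (420x560x3 uint8, blue, green, red); there is no depth.
- manip.get_calibration(name): a dict with "fx", "fy", "cx", "cy" (pixels), "T" (4x4, takes a point from camera to world coordinates). Camera axes: x right, y down, z forward; pixel columns grow to the right and rows downward; lengths in m; the calibration is good to about 2 mm. A picture is of the moment at which its call begins: read the wrist's pose just before it. get_calibration takes no time and is no camera call; for the wrist camera it gives the pose at the moment of the call.
- manip.job_done(): hands the job in, once; it reports no verdict.
Trained networks look in the newest picture that a camera, given by its name, has taken for a name from the list of things; names that differ only in an ending like _2 or _b are one class to them, and where a whole thing is asked for, a point or a joint stands for the part that bears it (a point fixed in the world has none). Each returns a list of dicts, best first, with "p" (0 to 1); they miss things now and then, are a little off and sometimes report something else, mostly with a low value. They report only what shows in the picture. A call takes as long as a camera call.
- manip.boxes_of(query, camera): "xyz" ([x, y, z] in m, in the coordinates of the camera as it stood for that picture, good to about 4 mm: the middle of the surface that is visible of it).
- manip.tip_of(query, camera): "xyz" ([x, y, z] in m, in the coordinates of the camera as it stood for that picture, good to about 4 mm: a listed point, or the origin of a listed thing).
The state is a dict: "time": time; "joint_pos": joint angles; "joint_vel": joint speeds; "joint_efforts": joint torques, N m; "tool_pos": TCP position; "tool_rot": TCP orientation; "contact_force": force on the tool from outside, world axes, zero at the start; "ft_torque": the same for the moment, N m; "gripper_width": opening from 0.0 (shut) to 1.0 (fully open).
Only numpy, scipy, OpenCV 4.12 (cv2) and the standard library are available. Lean on these libraries where they do the work, as an engineer would, in place of code of your own. Each camera call takes 0.05 s, during which the arm holds its last target. There are 200 camera calls.

TASK

The small white block heater rocks because the rubber foot under its front right corner is wound in too far and has seized. Press down on that corner with the fingertips to feel it rock and let it come back, then push the orange wedge along the worktop, thin end first, under that foot until it is just snug, with the heater level and no longer rocking. Press down firmly (about 10 N) on the same corner again and finish while holding it down there without the heater giving way; grip and lift nothing, leave the heater where it stands with its vials in their wells, and do not disturb the other things.

Things in the scene. Friction and masses are not known exactly. Their poses are not given: they have to be found in the camera images.
- heater: Loose block heater, grey base and white case, 150 (x) x 180 (y) x 73 mm high, 1.1 to 1.8 kg. Origin on the worktop plane under its centre; x points from its front (display, dial) to its back, y to its left seen from the robot, z up. Wells in the back half of the top; the front 58 mm of the top is a flat deck. Case underside 12 mm above the worktop.
- press_corner (a point): Point to press, on the top deck above the short foot: 20 mm behind the front face, 22 mm in from the right side, 73 mm above the worktop. Slippery enamel. Alone, the heater stands level on three feet; 2 to 5 N straight down here tips it 0.045 to 0.073 rad (this point 4 to 6 mm down, 3 to 5 mm outward) until the short foot meets the worktop; let go, it rocks back.
- heater_foot (a point): Fixed to the heater, its axes: point on the worktop plane below the centre of the short front right foot (57 mm before, 72 mm right of the heater's origin). Four rounded rubber feet, 23 mm across, stand at x = +-57, y = +-72 mm; three reach the worktop, this one ends 4 to 6.5 mm above it (how much is not told).
- wedge_heel (a point): Middle of the upright thick end face of the orange wedge, 7 mm above the worktop; x points along the wedge to its thin end. 100 mm long, 40 mm wide, sloping evenly from 14.5 mm high here to 2 mm at the thin end; 50 g, loose. It lies before the front right foot, thin end toward the foot.
- wedge_nose (a point): Middle of the lower edge of the wedge's thin end, on the worktop, 100 mm from the heel. The wedge slides easily (under 1 N) until its slope meets the foot; within a few mm more the push rises to 2 to 5 N, when it is snug; pushed on harder, it lifts the heater off another foot or drags it.
- vial_1: Glass vial with blue cap standing loosely in a back well of the heater, 22 mm across, 48 mm high, 23 mm of it above the heater's top; origin at the middle of its underside.
- vial_2: Glass vial with black cap in another back well, same size and origin.
- vial_3: Glass vial with white cap in a front well, same size and origin.
- cup_blue: Bystander: sample cup with blue lid, 55 mm across, 58 mm high; origin at the middle of its underside.
- cup_grey: Bystander: sample cup with dark grey lid, same size and origin.
- dropper: Bystander: small brown glass bottle, 35 mm across, 85 mm high; origin at the middle of its underside.
- box_tips: Bystander: red-brown carton, 60 x 95 x 50 mm; origin at the middle of its underside.
- tweezers: Bystander: steel tweezers lying flat, 122 mm long along y, 8 mm high; origin at the middle of the underside.

How it is judged:
On the way, in this order (a step that is already met when the one before it is completed fails the run):
1. the front right corner is pressed by the fingers (within 50 mm) and the heater rocks down (tilt over 0.03 rad) (angle between heater's own z axis and vertical above 0.03 rad and contact force between the fingers and heater above 1 N and horizontal distance between the grasp point and press_corner below 0.05 m), for 0.1 s.
2. the wedge lies under the short foot, the heater level within 0.009 rad and not touched by the robot (x of wedge_nose in the frame of heater between -0.052 and 0.02 m and y of wedge_nose in the frame of heater between -0.094 and -0.05 m and y of wedge_heel in the frame of heater between -0.104 and -0.04 m and angle between heater's own z axis and vertical below 0.009 rad and contact force between each of the arm, the fingers and heater below 0.2 N), for 0.3 s.
At the end, for the whole second after the job is handed in: Fingers press the front right corner (within 50 mm) with over 5 N; heater level within 0.009 rad and still, within 25 mm of its start, vials in wells; wedge under the short foot (nose 5 to 77 mm past its centre, within 22 mm sideways, heel within 32 mm) carrying over 3 N (x of wedge_nose in the frame of heater between -0.052 and 0.02 m and y of wedge_nose in the frame of heater between -0.094 and -0.05 m and y of wedge_heel in the frame of heater between -0.104 and -0.04 m and contact force between the fingers and heater above 5 N and horizontal distance between the grasp point and press_corner below 0.05 m and angle between heater's own z axis and vertical below 0.009 rad and contact force between wedge and heater above 3 N and linear speed of heater below 0.01 m/s and distance of heater from where it was at the start of the episode below 0.025 m and horizontal distance between each of vial_1, vial_2, vial_3 and heater below 0.062 m and z of each of vial_1, vial_2, vial_3 in the frame of heater below 0.056 m); the arm keeps its last pose, push and grip.
It fails at once if the wedge is lifted off the worktop (heel over 12 mm up) (height (world z) of wedge_heel above 0.019 m).
It fails at once if the wedge is pinched or rammed (finger force over 30 N) (contact force between the fingers and wedge above 30 N).
It fails at once if the heater is lifted, tipped or shoved (origin moved over 30 mm or 15 mm up, or tilt over 0.13 rad) (distance of heater from where it was at the start of the episode above 0.03 m or height (world z) of heater above 0.015 m or angle between heater's own z axis and vertical above 0.13 rad).
It fails at once if a vial is lifted out of its well or the robot touches it hard (z of any of vial_1, vial_2, vial_3 in the frame of heater above 0.06 m or contact force between the fingers and vial_1 above 3 N or contact force between the fingers and vial_2 above 3 N or contact force between the fingers and vial_3 above 3 N).
It fails at once if a bystander is moved more than 20 mm (distance of any of cup_blue, cup_grey, dropper, box_tips, tweezers from where it was at the start of the episode above 0.02 m).
It also fails if it takes over 67 s, if anything falls off the work surface, if the arm or the gripper's body presses on something with over 40 N, if the wrist force passes 120 N, or if a joint passes its speed limit or range.

## Working session

There is one attempt and no reset: what is moved stays moved. The work goes in short steps, Python scripts to look and compute and a tool call to move; the robot and the scene stay as the last step left them, time stands still between calls to the robot, and variables do not carry over. Pictures are saved under pics/ and viewed, about 8 in all and at most 12, crops included, and the job is handed in when it is done.

Besides the shell and the picture viewer there is one more tool, called after "Call:" by a JSON object that holds its "fn" and its "kwargs", one argument or row to a line. play_rows: Moves the arm, as the interface text tells. Its arguments: {"type":"object","properties":{"increments":{"type":"array"}},"required":["increments"]}

```bash
mkdir -p pics; cat > h.py <<'E'
from plant import manip
import numpy as np, cv2
def world(xyz,cam):
    T=np.array(manip.get_calibration(cam)["T"]); return (T@np.r_[xyz,1])[:3]
def look(cam,names,fn='tip_of'):
    img=manip.grab_frame(cam)
    for n in names:
        for d in getattr(manip,fn)(n,cam)[:3]:
            print(cam,n,round(d['p'],2),np.round(world(d['xyz'],cam),4))
    return img
E
python3 - <<'E'
from h import *
s=manip.state(); print({k:np.round(v,3) for k,v in s.items()})
N=['heater','press_corner','heater_foot','wedge_heel','wedge_nose','vial_1','cup_blue','cup_grey','dropper','box_tips','tweezers']
a=look('scene',N); b=look('side',N[:5])
cv2.imwrite('pics/a.png',a);cv2.imwrite('pics/b.png',b)
for c in('scene','side','wrist'):print(c,np.round(np.array(manip.get_calibration(c)['T']),3).tolist(),manip.get_calibration(c)['fx'])
E
```

```text
{'time': np.float64(0.0), 'joint_pos': array([ 1.093,  0.053,  1.614, -0.   ,  1.476, -0.119]), 'joint_vel': array([ 0.   , -0.001,  0.001, -0.   ,  0.002,  0.002]), 'joint_efforts': array([-3.0000e-03, -3.9365e+01, -3.7018e+01, -0.0000e+00,  7.0000e-03,
        0.0000e+00]), 'tool_pos': array([0.219, 0.585, 0.403]), 'tool_rot': array([-0.   ,  0.178,  0.984, -0.001]), 'contact_force': array([ 0.937, -0.591,  0.024]), 'ft_torque': array([-0.003, -0.047, -0.034]), 'gripper_width': np.float64(0.999)}
scene heater 0.62 [0.7166 0.1643 0.0018]
scene press_corner 0.84 [0.6716 0.0972 0.0765]
scene heater_foot 0.61 [ 0.6692  0.0913 -0.0015]
scene wedge_heel 0.67 [0.5167 0.0709 0.0047]
scene wedge_nose 0.72 [0.6161 0.0933 0.0042]
scene vial_1 0.67 [0.7259 0.1352 0.0494]
scene vial_1 0.61 [0.7536 0.2079 0.0481]
scene vial_1 0.51 [0.7607 0.1398 0.0454]
scene cup_blue 0.63 [ 0.5114 -0.116  -0.0013]
scene cup_grey 0.97 [ 0.5071 -0.2193 -0.0029]
scene dropper 0.75 [ 0.4332 -0.1706 -0.    ]
scene box_tips 0.89 [ 0.4078 -0.2823 -0.0022]
scene box_tips 0.63 [0.7269 0.1329 0.046 ]
scene tweezers 0.41 [ 4.398e-01  3.379e-01 -1.000e-04]
side heater 0.84 [ 0.716   0.1712 -0.0017]
side press_corner 0.59 [0.6646 0.0947 0.071 ]
side wedge_heel 0.55 [0.5174 0.0731 0.0107]
side wedge_nose 0.96 [6.164e-01 9.560e-02 4.000e-04]
scene [[0.989, -0.122, 0.089, 0.486], [-0.15, -0.854, 0.498, -0.584], [0.015, -0.506, -0.863, 1.112], [0.0, 0.0, 0.0, 1.0]] 517.1136576846919
side [[-0.987, 0.106, -0.122, 0.752], [0.161, 0.702, -0.693, 0.929], [0.012, -0.704, -0.71, 1.013], [0.0, 0.0, 0.0, 1.0]] 485.71423161978976
wrist [[0.351, 0.902, 0.251, 0.156], [0.936, -0.338, -0.094, 0.609], [0.0, 0.268, -0.963, 0.374], [0.0, 0.0, 0.0, 1.0]] 313.4087915499494
```

View pics/a.png

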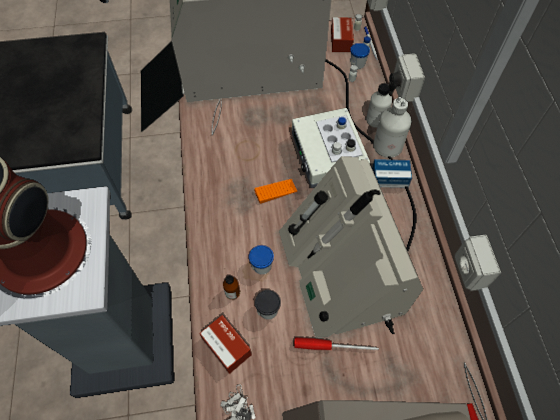

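View pics/b.png

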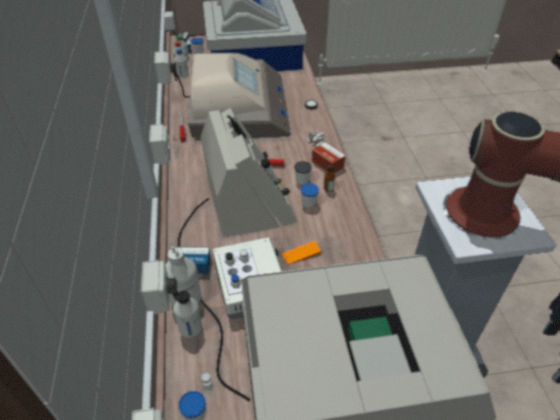

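The scene view shows the white heater at (330,145) and the orange wedge at (275,190). A tall beige instrument stands close to the heater's right at (350,210). I'll zoom in and overlay a metric grid to get the heater yaw and the clearance.

```bash
cat >> h.py <<'E'
def proj(P,cam,cal=None):
    c=cal or manip.get_calibration(cam); T=np.linalg.inv(np.array(c['T'])); p=T[:3,:3]@np.asarray(P,float)+T[:3,3]
    return np.array([c['fx']*p[0]/p[2]+c['cx'],c['fy']*p[1]/p[2]+c['cy']])
def box(img,cam,o,yaw,off,S,col):
    R=np.array([[np.cos(yaw),-np.sin(yaw)],[np.sin(yaw),np.cos(yaw)]])
    x0,x1,y0,y1,z=off
    pts=[proj(np.r_[np.array(o)+R@[x,y],z],cam)*S[0]-S[1] for x,y in((x0,y0),(x1,y0),(x1,y1),(x0,y1))]
    cv2.polylines(img,[np.int32(np.round(pts))],True,col,1)
E
python3 - <<'E'
from h import *
out=[]
for f,c,(u,v) in(('a','scene',(240,90)),('b','side',(190,190))):
    im=cv2.imread(f'pics/{f}.png'); k=4
    w,hh=(140,130) if c=='side' else (150,140)
    cr=cv2.resize(im[v:v+hh,u:u+w],None,fx=k,fy=k,interpolation=cv2.INTER_CUBIC)
    S=(k,np.array([u*k,v*k]))
    for yaw,col in((0.08,(0,255,0)),(0.16,(255,0,255))):
        box(cr,c,(.716,.167),yaw,(-.075,.075,-.09,.09,.073),S,col)
    box(cr,c,(.517,.072),.22,(0,.1,-.02,.02,0),S,(255,0,0))
    cv2.imwrite(f'pics/{f}2.png',cr)
E
```

```text
(no output)
```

View pics/a2.png

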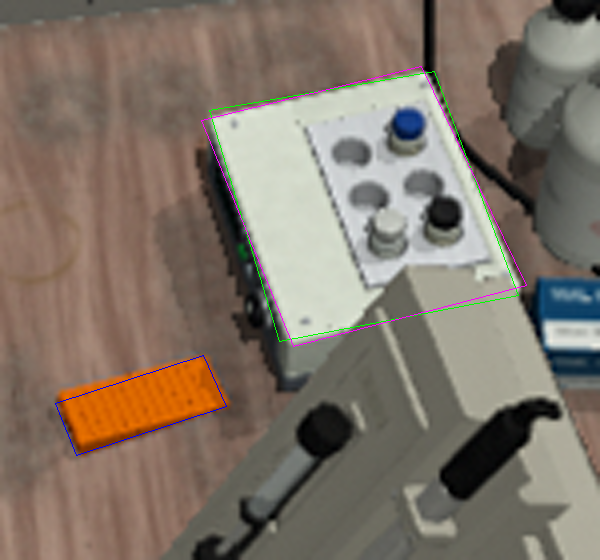

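View pics/b2.png

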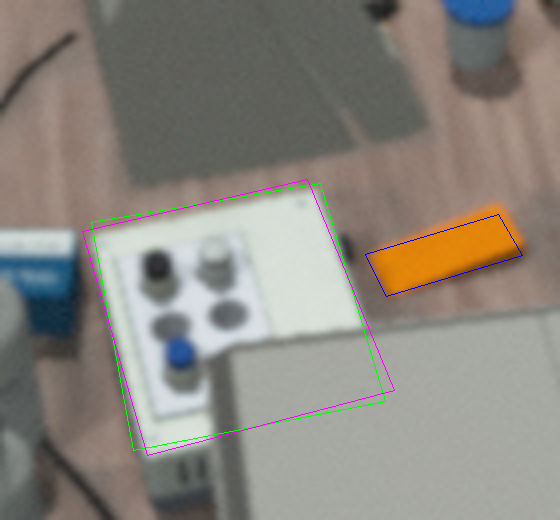

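```bash
python3 - <<'E'
from h import *
def ray(cam,uv):
    c=manip.get_calibration(cam);T=np.array(c['T']);d=T[:3,:3]@np.array([(uv[0]-c['cx'])/c['fx'],(uv[1]-c['cy'])/c['fy'],1]);return T[:3,3],d/np.linalg.norm(d)
def gnd(cam,uv,z=0):
    o,d=ray(cam,uv);return np.round(o+d*(z-o[2])/d[2],3)
print('instr left-bottom corners', gnd('side',(296,221)),gnd('side',(222.5,236)))
for z in(.1,.2,.25,.3,.35): print(z,'scene apex L',gnd('scene',(342,157),z),'R end',gnd('scene',(369,157),z),'side (207,140)',gnd('side',(207,140),z),'side(222,236)',gnd('side',(222.5,236),z),gnd('side',(235,112),z))
# optimise heater top rectangle
b=cv2.imread('pics/b.png')
for z in (.3,.4): print('big box scene corner',gnd('scene',(325,90),z))
# fit: corners seen
obs=[('scene',(425/4+240,72/4+90),(75,90)),('scene',(207/4+240,118/4+90),(-75,90)),('side',(309/4+190,183/4+190),(-75,-90)),('side',(88/4+190,230/4+190),(75,-90))]
from scipy.optimize import least_squares
def r(p):
    R=np.array([[np.cos(p[2]),-np.sin(p[2])],[np.sin(p[2]),np.cos(p[2])]])
    return np.concatenate([gnd(c,uv,.073)[:2]-(p[:2]+R@np.array(q)/1e3) for c,uv,q in obs])
s=least_squares(r,[.716,.167,.12]);print(s.x,np.round(s.fun*1e3,1))
E
```

```text
instr left-bottom corners [ 0.557 -0.042  0.   ] [ 0.773 -0.014  0.   ]
0.1 scene apex L [0.729 0.094 0.1  ] R end [0.793 0.085 0.1  ] side (207,140) [ 0.791 -0.337  0.1  ] side(222,236) [0.771 0.079 0.1  ] [ 0.691 -0.481  0.1  ]
0.2 scene apex L [0.705 0.027 0.2  ] R end [0.763 0.019 0.2  ] side (207,140) [ 0.787 -0.198  0.2  ] side(222,236) [0.769 0.172 0.2  ] [ 0.698 -0.327  0.2  ]
0.25 scene apex L [ 0.693 -0.006  0.25 ] R end [ 0.747 -0.014  0.25 ] side (207,140) [ 0.785 -0.129  0.25 ] side(222,236) [0.768 0.218 0.25 ] [ 0.701 -0.249  0.25 ]
0.3 scene apex L [ 0.681 -0.04   0.3  ] R end [ 0.732 -0.047  0.3  ] side (207,140) [ 0.782 -0.059  0.3  ] side(222,236) [0.767 0.265 0.3  ] [ 0.704 -0.172  0.3  ]
0.35 scene apex L [ 0.669 -0.073  0.35 ] R end [ 0.717 -0.08   0.35 ] side (207,140) [0.78 0.01 0.35] side(222,236) [0.766 0.312 0.35 ] [ 0.708 -0.095  0.35 ]
big box scene corner [0.68  0.131 0.3  ]
big box scene corner [0.656 0.043 0.4  ]
[0.71625    0.16675    0.12750947] [-1.2 -2.6  1.6 -1.5  1.7  2.1 -2.1  2. ]
```

Heater: origin (0.716, 0.167), yaw 0.13. The instrument's left side is at y≈-0.02, so there is room. The wedge's axis passes about 16 mm left of the foot, so it needs a nudge before I push it. I'll approach with the fingers shut.

Call:
{"fn": "play_rows", "kwargs": {
  "increments": [
    {"offset": [-27,-27,-3],"twist": -0.04,"grip": 0},
    {"offset": [-54,-54,-6],"twist": -0.08,"grip": 0},
    {"offset": [-81,-81,-9],"twist": -0.12,"grip": 0},
    {"offset": [-108,-108,-12],"twist": -0.16,"grip": 0},
    {"offset": [-135,-135,-15],"twist": -0.2,"grip": 0}
  ]
}}

```text
time: 1.32
tool_pos: [0.2987, 0.4098, 0.4199]
tool_rot: [0.0, 0.078, 0.997, 0.0]
contact_force: [0.4, 1.2, -0.3]
gripper_width: 0.297
```

Call:
{"fn": "play_rows", "kwargs": {
  "increments": [
    {"offset": [-20,-29,0],"twist": -0.04,"grip": 0},
    {"offset": [-40,-58,0],"twist": -0.08,"grip": 0},
    {"offset": [-60,-87,0],"twist": -0.12,"grip": 0},
    {"offset": [-80,-116,0],"twist": -0.16,"grip": 0},
    {"offset": [-100,-145,0],"twist": -0.2,"grip": 0}
  ]
}}

```text
time: 1.73
tool_pos: [0.3745, 0.2508, 0.42]
tool_rot: [0.0, -0.022, 1.0, 0.0]
contact_force: [0.8, 0.7, 0.6]
gripper_width: 0.001
```

```bash
cat >> h.py <<'E'
def goal(P,yaw=None):
    s=manip.state();q=s['tool_rot'];
    from scipy.spatial.transform import Rotation as Ro
    R=Ro.from_quat([q[1],q[2],q[3],q[0]]).as_matrix()
    print('pos',np.round(s['tool_pos'],4),'F',np.round(s['contact_force'],1),'heading',round(np.arctan2(-R[1,0],-R[0,0]),3),'-> offset mm',np.round(R.T@(np.array(P)-s['tool_pos'])*1e3,1),
     'twist',None if yaw is None else round(np.arctan2(-R[1,0],-R[0,0])-yaw,3))
E
python3 -c "
from h import *
goal([.45,.09,.40],.13)"
```

```text
pos [0.3745 0.2508 0.42  ] F [0.8 0.7 0.6] heading 0.044 -> offset mm [ -68.4 -163.9   20. ] twist -0.086
```

Call:
{"fn": "play_rows", "kwargs": {
  "increments": [
    {"offset": [-14,-33,8],"twist": -0.03,"grip": 0},
    {"offset": [-28,-66,16],"twist": -0.06,"grip": 0},
    {"offset": [-42,-100,24],"twist": -0.09,"grip": 0},
    {"offset": [-56,-132,32],"twist": -0.09,"grip": 0},
    {"offset": [-68,-164,40],"twist": -0.09,"grip": 0}
  ]
}}

```text
time: 2.15
tool_pos: [0.4494, 0.0895, 0.3797]
tool_rot: [0.001, -0.065, 0.998, 0.0]
contact_force: [2.0, -0.3, -0.7]
gripper_width: -0.004
```

Call:
{"fn": "play_rows", "kwargs": {
  "increments": [
    {"offset": [0,0,0],"twist": 0,"grip": 0},
    {"offset": [0,0,0],"twist": 0,"grip": 0},
    {"offset": [0,0,0],"twist": 0,"grip": 0}
  ]
}}

```text
time: 2.4
tool_pos: [0.4489, 0.0915, 0.3799]
tool_rot: [0.0, -0.065, 0.998, 0.0]
contact_force: [0.0, 0.1, -0.4]
gripper_width: -0.002
```

```bash
python3 - <<'E'
from h import *
goal([.669,.0935,.276],.13)
im=look('wrist',['heater','press_corner','heater_foot','wedge_heel','wedge_nose'])
S=(1,np.zeros(2))
box(im,'wrist',(.716,.167),.128,(-.075,.075,-.09,.09,.073),S,(0,255,0))
box(im,'wrist',(.517,.072),.22,(0,.1,-.02,.02,0),S,(255,0,0))
box(im,'wrist',(.716,.167),.128,(-.0685,-.0455,-.0835,-.0605,0),S,(255,0,255))
cv2.imwrite('pics/c.png',im)
E
```

```text
pos [0.4489 0.0915 0.3799] F [ 0.   0.1 -0.4] heading 0.131 -> offset mm [-218.5  -26.8  103.9] twist 0.001
wrist wedge_heel 0.74 [0.517  0.0708 0.0041]
```

View pics/c.png

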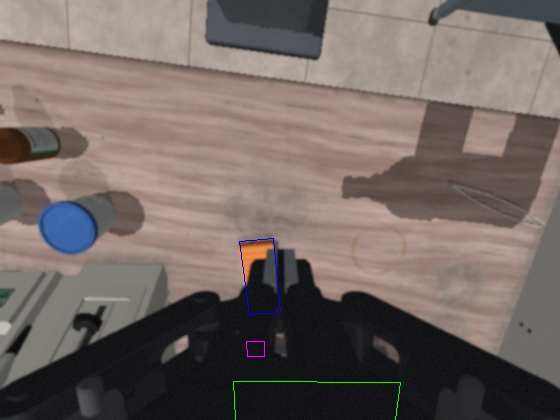

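The wrist camera faces back toward the robot and the gripper hides the heater. The wedge heel agrees with the earlier measurement. Next I move over the corner and press.

Call:
{"fn": "play_rows", "kwargs": {
  "increments": [
    {"offset": [-38,-5,14],"twist": 0,"grip": 0},
    {"offset": [-76,-10,28],"twist": 0,"grip": 0},
    {"offset": [-114,-15,42],"twist": 0,"grip": 0},
    {"offset": [-152,-20,56],"twist": 0,"grip": 0},
    {"offset": [-190,-24,70],"twist": 0,"grip": 0}
  ]
}}

```text
time: 3.12
tool_pos: [0.6421, 0.0931, 0.309]
tool_rot: [0.0, -0.066, 0.998, -0.0]
contact_force: [0.2, 0.2, 0.4]
gripper_width: 0.0
```

Call:
{"fn": "play_rows", "kwargs": {
  "increments": [
    {"offset": [-28,-3,20],"twist": 0,"grip": 0},
    {"offset": [-28,-3,34],"twist": 0,"grip": 0},
    {"offset": [-28,-3,44],"twist": 0,"grip": 0},
    {"offset": [-28,-3,54],"twist": 0,"grip": 0},
    {"offset": [-28,-3,54],"twist": 0,"grip": 0}
  ]
}}

```text
time: 3.53
tool_pos: [0.6669, 0.0935, 0.2532]
tool_rot: [-0.002, -0.066, 0.998, 0.0]
contact_force: [-1.2, -0.3, -0.4]
gripper_width: -0.003
```

Call:
{"fn": "play_rows", "kwargs": {
  "increments": [
    {"offset": [0,0,3],"twist": 0,"grip": 0},
    {"offset": [0,0,6],"twist": 0,"grip": 0},
    {"offset": [0,0,8],"twist": 0,"grip": 0},
    {"offset": [0,0,9],"twist": 0,"grip": 0},
    {"offset": [0,0,10],"twist": 0,"grip": 0}
  ]
}}

```text
time: 3.95
tool_pos: [0.6686, 0.0931, 0.2465]
tool_rot: [0.001, -0.066, 0.998, -0.0]
contact_force: [0.9, -0.0, -0.4]
gripper_width: 0.004
```

Call:
{"fn": "play_rows", "kwargs": {
  "increments": [
    {"offset": [0,0,1],"twist": 0,"grip": 0},
    {"offset": [0,0,2],"twist": 0,"grip": 0},
    {"offset": [0,0,2],"twist": 0,"grip": 0}
  ]
}}

```text
time: 4.2
tool_pos: [0.6689, 0.0929, 0.2446]
tool_rot: [0.0, -0.066, 0.998, -0.0]
contact_force: [-1.9, -1.0, 4.1]
gripper_width: 0.003
```

Call:
{"fn": "play_rows", "kwargs": {
  "increments": [
    {"offset": [0,0,1.5],"twist": 0,"grip": 0},
    {"offset": [0,0,3],"twist": 0,"grip": 0},
    {"offset": [0,0,4],"twist": 0,"grip": 0},
    {"offset": [0,0,5],"twist": 0,"grip": 0},
    {"offset": [0,0,5],"twist": 0,"grip": 0}
  ]
}}

```text
time: 4.62
tool_pos: [0.6693, 0.0929, 0.2419]
tool_rot: [0.0, -0.066, 0.998, -0.0]
contact_force: [-6.4, -1.9, 13.5]
gripper_width: 0.003
```

```bash
cat >> h.py <<'E'
def shift(cam,f,rect):
    im=manip.grab_frame(cam);x,y,w,h=rect;a=cv2.imread(f'pics/{f}.png')
    g=lambda i:cv2.cvtColor(i[y:y+h,x:x+w],cv2.COLOR_BGR2GRAY).astype(np.float32)
    A=g(a)[5:-5,5:-5];r=cv2.matchTemplate(g(im),A,cv2.TM_CCOEFF_NORMED);_,m,_,(u,v)=cv2.minMaxLoc(r)
    W=cv2.createHanningWindow((w,h),cv2.CV_32F)
    print(cam,'shift px',(u-5,v-5),round(m,3),np.round(cv2.phaseCorrelate(g(a),g(im),W)[0],2));return im
E
python3 - <<'E'
from h import *
im=shift('scene','a',(318,105,42,50)); cv2.imwrite('pics/d.png',im)
im2=shift('side','b',(215,240,42,50)); cv2.imwrite('pics/e.png',im2)
x=np.hstack([cv2.resize(im[90:230,240:390],None,fx=2.6,fy=3),cv2.resize(im2[190:330,180:330],None,fx=2.6,fy=3)]);cv2.imwrite('pics/de.png',x)
goal([0.67,.093,.3])
E
```

```text
scene shift px (0, 1) 0.161 [-0.33  0.62]
side shift px (1, -1) 0.984 [ 1.45 -1.08]
pos [0.6692 0.0929 0.2419] F [-6.6 -3.1 14.1] heading 0.131 -> offset mm [ -0.8  -0.  -58.1] twist None
```

View pics/de.png

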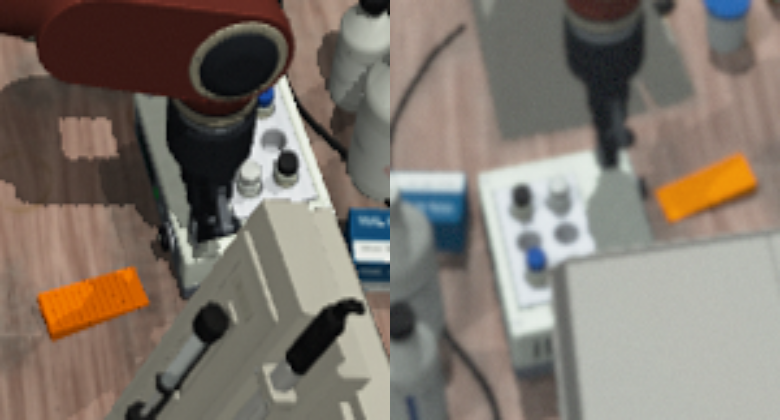

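The tips sit on the front right deck corner and the vials have shifted about 4 mm outward, so the heater has rocked down. I'll release now.

Call:
{"fn": "play_rows", "kwargs": {
  "increments": [
    {"offset": [0,0,-4],"twist": 0,"grip": 0},
    {"offset": [0,0,-8],"twist": 0,"grip": 0},
    {"offset": [0,0,-14],"twist": 0,"grip": 0},
    {"offset": [0,0,-40],"twist": 0,"grip": 0},
    {"offset": [0,0,-60],"twist": 0,"grip": 0}
  ]
}}

```text
time: 5.13
tool_pos: [0.6681, 0.0932, 0.2978]
tool_rot: [-0.002, -0.066, 0.998, 0.0]
contact_force: [0.0, 0.5, 0.1]
gripper_width: 0.001
```

Call:
{"fn": "play_rows", "kwargs": {
  "increments": [
    {"offset": [35,0,-10],"twist": 0,"grip": 0},
    {"offset": [70,4,-10],"twist": 0,"grip": 0},
    {"offset": [90,20,-10],"twist": 0,"grip": 0},
    {"offset": [100,40,-10],"twist": 0,"grip": 0},
    {"offset": [100,50,-10],"twist": 0,"grip": 0}
  ]
}}

```text
time: 5.55
tool_pos: [0.5607, 0.1306, 0.3078]
tool_rot: [-0.001, -0.066, 0.998, 0.0]
contact_force: [-0.1, 0.7, 0.2]
gripper_width: 0.002
```

```bash
python3 - <<'E'
from h import *
goal([.5853+.0,.1425,.179],.13)
im=shift('side','b',(215,240,42,50))
for k in range(3): look('side',['wedge_heel','wedge_nose','heater','press_corner','heater_foot'])
for k in range(3): look('scene',['wedge_heel','wedge_nose','heater','press_corner','heater_foot'])
E
```

```text
pos [0.5607 0.1306 0.3078] F [-0.1  0.7  0.2] heading 0.132 -> offset mm [-26.2   8.4 128.8] twist 0.002
side shift px (0, 0) 0.997 [0.39 0.02]
side wedge_heel 0.8 [0.5159 0.0749 0.0078]
side wedge_heel 0.46 [ 0.7144  0.1712 -0.002 ]
side wedge_nose 0.77 [ 0.6154  0.0971 -0.0014]
side heater 0.92 [ 0.7162  0.1733 -0.0029]
side press_corner 0.6 [0.6669 0.0959 0.0705]
side wedge_heel 0.76 [0.5185 0.0704 0.0084]
side wedge_heel 0.21 [0.6625 0.0951 0.074 ]
side wedge_nose 0.65 [ 0.6155  0.0976 -0.0009]
side heater 0.6 [ 0.7156  0.1708 -0.0034]
side press_corner 0.8 [0.6642 0.0914 0.0712]
side wedge_heel 0.93 [0.5171 0.0718 0.0071]
side wedge_heel 0.4 [0.6631 0.0937 0.0733]
side heater 0.79 [ 0.7165  0.1729 -0.0035]
side heater 0.41 [0.7598 0.1362 0.0478]
side press_corner 0.78 [0.6643 0.0989 0.0703]
scene wedge_heel 0.74 [0.5146 0.0702 0.0069]
scene wedge_nose 0.56 [0.6157 0.0954 0.0028]
scene heater 0.81 [ 0.718   0.1658 -0.001 ]
scene press_corner 0.73 [0.6716 0.0981 0.0748]
scene press_corner 0.56 [ 4.114e-01 -2.820e-01  3.000e-04]
scene press_corner 0.15 [ 4.324e-01 -1.711e-01 -2.000e-04]
scene heater_foot 0.9 [ 6.706e-01  9.220e-02 -1.000e-04]
scene wedge_heel 0.76 [0.5098 0.0722 0.0099]
scene wedge_heel 0.66 [ 0.6719  0.0913 -0.0017]
scene wedge_nose 0.61 [6.146e-01 9.330e-02 5.000e-04]
scene heater 0.68 [0.7167 0.1683 0.0017]
scene press_corner 0.78 [0.6733 0.0956 0.0725]
scene press_corner 0.38 [ 0.6719  0.091  -0.0045]
scene heater_foot 0.96 [ 0.6734  0.0891 -0.0042]
scene wedge_heel 0.8 [0.5167 0.0712 0.0057]
scene wedge_nose 0.84 [0.6165 0.0897 0.0029]
scene heater 0.94 [ 7.187e-01  1.647e-01 -7.000e-04]
scene heater 0.33 [0.5159 0.0733 0.0091]
scene press_corner 0.8 [0.6714 0.0934 0.0718]
```

```bash
python3 -c "
from h import *
goal([.577,.152,.1765],.13)"
```

```text
pos [0.5629 0.1296 0.3087] F [ 0.5 -0.5 -0.2] heading 0.131 -> offset mm [-16.9  20.4 132.2] twist 0.001
```

Call:
{"fn": "play_rows", "kwargs": {
  "increments": [
    {"offset": [-8,10,25],"twist": 0,"grip": 0},
    {"offset": [-16,20,60],"twist": 0,"grip": 0},
    {"offset": [-17,20,95],"twist": 0,"grip": 0},
    {"offset": [-17,20,120],"twist": 0,"grip": 0},
    {"offset": [-17,20,127],"twist": 0,"grip": 0}
  ]
}}

```text
time: 7.82
tool_pos: [0.5748, 0.1514, 0.1763]
tool_rot: [-0.005, -0.066, 0.998, -0.0]
contact_force: [-1.7, -0.2, -0.1]
gripper_width: 0.001
```

Call:
{"fn": "play_rows", "kwargs": {
  "increments": [
    {"offset": [0,0,0],"twist": 0,"grip": 0},
    {"offset": [0,0,2],"twist": 0,"grip": 0},
    {"offset": [0,0,2],"twist": 0,"grip": 0},
    {"offset": [0,0,2],"twist": 0,"grip": 0}
  ]
}}

```text
time: 8.15
tool_pos: [0.5783, 0.1517, 0.1822]
tool_rot: [0.002, -0.065, 0.998, 0.0]
contact_force: [-0.3, 0.5, 0.6]
gripper_width: -0.003
```

```bash
python3 -c "
from h import *
goal([.580,.116,.1765],.13)"
```

```text
pos [0.5783 0.1517 0.1822] F [-0.3  0.5  0.6] heading 0.131 -> offset mm [  3.  -35.6   5.7] twist 0.001
```

Call:
{"fn": "play_rows", "kwargs": {
  "increments": [
    {"offset": [0,0,2],"twist": 0,"grip": 0},
    {"offset": [0,0,3],"twist": 0,"grip": 0},
    {"offset": [0,0,4],"twist": 0,"grip": 0},
    {"offset": [0,0,4],"twist": 0,"grip": 0},
    {"offset": [0,0,4],"twist": 0,"grip": 0}
  ]
}}

```text
time: 8.57
tool_pos: [0.5771, 0.1516, 0.1757]
tool_rot: [-0.0, -0.066, 0.998, -0.0]
contact_force: [-0.0, -0.1, -0.2]
gripper_width: -0.002
```

```bash
python3 -c "
from h import *
goal([.578,.116,.1765],.13)"
```

```text
pos [0.5771 0.1516 0.1757] F [-0.  -0.1 -0.2] heading 0.131 -> offset mm [  3.8 -35.4  -0.8] twist 0.001
```

Call:
{"fn": "play_rows", "kwargs": {
  "increments": [
    {"offset": [0,-8,-0.5],"twist": 0,"grip": 0},
    {"offset": [1,-16,-0.5],"twist": 0,"grip": 0},
    {"offset": [2,-22,-0.5],"twist": 0,"grip": 0},
    {"offset": [3,-26,-0.5],"twist": 0,"grip": 0},
    {"offset": [3,-28,-0.5],"twist": 0,"grip": 0}
  ]
}}

```text
time: 8.98
tool_pos: [0.5778, 0.1225, 0.1761]
tool_rot: [-0.0, -0.065, 0.998, -0.0]
contact_force: [-0.3, 0.3, 0.2]
gripper_width: 0.001
```

Call:
{"fn": "play_rows", "kwargs": {
  "increments": [
    {"offset": [0,-2,0],"twist": 0,"grip": 0},
    {"offset": [0,-4,0],"twist": 0,"grip": 0},
    {"offset": [0,-6,0],"twist": 0,"grip": 0},
    {"offset": [0,-7,0],"twist": 0,"grip": 0},
    {"offset": [0,-7,0],"twist": 0,"grip": 0}
  ]
}}

```text
time: 9.4
tool_pos: [0.5788, 0.1164, 0.1762]
tool_rot: [-0.0, -0.066, 0.998, -0.0]
contact_force: [-0.0, -0.1, -1.0]
gripper_width: 0.002
```

```bash
python3 - <<'E'
from h import *
goal([.578,.116,.1765],.13)
for k in range(3): look('side',['wedge_heel','wedge_nose'])
for k in range(3): im=look('scene',['wedge_heel','wedge_nose'])
cv2.imwrite('pics/f.png',cv2.resize(im[90:230,200:390],None,fx=4,fy=4))
E
```

```text
pos [0.5788 0.1164 0.1762] F [-0.  -0.1 -1. ] heading 0.131 -> offset mm [ 0.9 -0.3 -0.3] twist 0.001
side wedge_nose 0.68 [ 0.6165  0.0987 -0.0022]
side wedge_nose 0.55 [ 6.169e-01  9.890e-02 -5.000e-04]
side wedge_heel 0.59 [0.5175 0.0729 0.0123]
side wedge_nose 0.5 [ 0.6142  0.0944 -0.0008]
side wedge_nose 0.49 [0.5175 0.0707 0.0106]
scene wedge_heel 0.81 [0.5142 0.0715 0.0078]
scene wedge_nose 0.64 [0.6152 0.0937 0.0049]
scene wedge_nose 0.34 [0.7538 0.2116 0.0463]
scene wedge_heel 0.64 [0.5149 0.072  0.0058]
scene wedge_nose 0.71 [ 0.4306 -0.1683  0.0022]
scene wedge_nose 0.59 [0.6162 0.0921 0.0056]
scene wedge_heel 0.84 [0.5148 0.0715 0.0075]
scene wedge_nose 0.88 [0.6163 0.094  0.0035]
```

View pics/f.png

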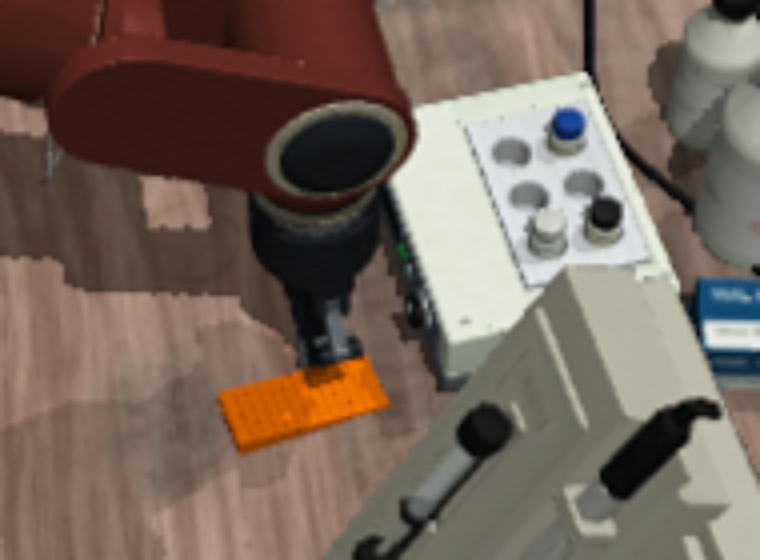

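The fingers are just at the wedge's left edge (about 320,365 in the crop) and it hasn't moved yet. I'll push on sideways.

Call:
{"fn": "play_rows", "kwargs": {
  "increments": [
    {"offset": [0,-2,0],"twist": 0,"grip": 0},
    {"offset": [0,-4,0],"twist": 0,"grip": 0},
    {"offset": [0,-6,0],"twist": 0,"grip": 0},
    {"offset": [0,-8,0],"twist": 0,"grip": 0},
    {"offset": [0,-8,0],"twist": 0,"grip": 0}
  ]
}}

```text
time: 10.72
tool_pos: [0.5799, 0.1082, 0.1762]
tool_rot: [0.0, -0.065, 0.998, -0.0]
contact_force: [-0.6, 0.8, 0.5]
gripper_width: -0.0
```

```bash
cat >> h.py <<'E'
def orange(cam,im=None):
    im=manip.grab_frame(cam) if im is None else im
    m=cv2.inRange(cv2.cvtColor(im,cv2.COLOR_BGR2HSV),(6,170,90),(18,255,255))
    n,l,s,c=cv2.connectedComponentsWithStats(m);
    if n<2: return None
    i=1+np.argmax(s[1:,4]);v,u=np.where(l==i)
    cal=manip.get_calibration(cam);T=np.array(cal['T'])
    d=T[:3,:3]@np.stack([(u-cal['cx'])/cal['fx'],(v-cal['cy'])/cal['fy'],np.ones(len(u))]);P=T[:3,3:]+d*((.005-T[2,3])/d[2])
    r=cv2.minAreaRect((P[:2].T*1e4).astype(np.float32));a=r[2] if r[1][0]>r[1][1] else r[2]-90
    print(cam,'orange c',np.round(np.array(r[0])/1e4,4),'size',np.round(np.array(r[1])/1e4,3),'yaw',round(np.deg2rad(a),3))
E
python3 - <<'E'
from h import *
orange('side',cv2.imread('pics/b.png'));orange('scene',cv2.imread('pics/a.png'))
goal([.578,.116,.1765],.13)
for k in range(2): look('side',['wedge_heel','wedge_nose']);look('scene',['wedge_heel','wedge_nose'])
orange('side');orange('scene')
E
```

```text
side orange c [0.5649 0.083 ] size [0.103 0.046] yaw 0.27
scene orange c [0.5656 0.084 ] size [0.1   0.047] yaw 0.227
pos [0.5799 0.1082 0.1762] F [-0.6  0.8  0.5] heading 0.131 -> offset mm [ 0.9  8.  -0.3] twist 0.001
side wedge_heel 0.72 [0.5176 0.0734 0.0077]
side wedge_nose 0.57 [ 0.6152  0.0888 -0.0017]
scene wedge_heel 0.59 [0.5116 0.0711 0.008 ]
scene wedge_nose 0.59 [0.6147 0.0865 0.0014]
side wedge_heel 0.59 [0.514  0.0727 0.0097]
side wedge_nose 0.65 [ 0.6138  0.0881 -0.0008]
side wedge_nose 0.19 [0.6627 0.0958 0.0722]
scene wedge_heel 0.92 [0.5126 0.0714 0.0072]
scene wedge_nose 0.77 [0.6154 0.0865 0.0021]
scene wedge_nose 0.54 [0.7173 0.167  0.0035]
side orange c [0.5306 0.0727] size [0.033 0.047] yaw -1.411
scene orange c [0.565  0.0798] size [0.1   0.047] yaw 0.14
```

Call:
{"fn": "play_rows", "kwargs": {
  "increments": [
    {"offset": [0,-1,0],"twist": 0,"grip": 0},
    {"offset": [0,-2,0],"twist": 0,"grip": 0},
    {"offset": [0,0,0],"twist": 0,"grip": 0},
    {"offset": [0,14,-1],"twist": 0,"grip": 0},
    {"offset": [0,25,-20],"twist": 0,"grip": 0.25}
  ]
}}

```text
time: 11.83
tool_pos: [0.5745, 0.1339, 0.1926]
tool_rot: [-0.004, -0.065, 0.998, 0.0]
contact_force: [-0.8, 0.7, -1.4]
gripper_width: 0.126
```

Call:
{"fn": "play_rows", "kwargs": {
  "increments": [
    {"offset": [20,0,-20],"twist": 0,"grip": 0.25},
    {"offset": [50,-10,-20],"twist": 0,"grip": 0.25},
    {"offset": [80,-30,-20],"twist": 0,"grip": 0.25},
    {"offset": [105,-50,-20],"twist": 0,"grip": 0.25},
    {"offset": [105,-50,-20],"twist": 0,"grip": 0.25}
  ]
}}

```text
time: 12.25
tool_pos: [0.4751, 0.0691, 0.2145]
tool_rot: [-0.002, -0.065, 0.998, -0.0]
contact_force: [-1.2, 0.0, -0.3]
gripper_width: 0.249
```

```bash
python3 - <<'E'
from h import *
for k in range(3): look('side',['wedge_heel','wedge_nose']);look('scene',['wedge_heel','wedge_nose'])
orange('side');orange('scene')
goal([.480,.069,.177],.13)
E
```

```text
side wedge_heel 0.64 [0.5171 0.0712 0.0121]
scene wedge_heel 0.65 [0.5107 0.0685 0.0066]
scene wedge_heel 0.5 [0.6738 0.0965 0.0726]
scene wedge_nose 0.64 [0.6132 0.0861 0.0022]
side wedge_heel 0.74 [0.5148 0.0717 0.0074]
side wedge_nose 0.68 [ 0.6151  0.0838 -0.0038]
scene wedge_heel 0.57 [0.5114 0.0732 0.0079]
scene wedge_nose 0.74 [0.6158 0.0818 0.0033]
side wedge_heel 0.54 [0.7258 0.1383 0.0445]
side wedge_nose 0.6 [ 0.6159  0.0861 -0.0011]
scene wedge_heel 0.78 [0.5133 0.0722 0.0059]
scene wedge_nose 0.79 [0.6157 0.0831 0.0038]
side orange c [0.5628 0.0794] size [0.103 0.046] yaw 0.209
scene orange c [0.5653 0.0789] size [0.1   0.047] yaw 0.122
pos [0.479  0.0701 0.2162] F [ 0.1 -1.   0.2] heading 0.131 -> offset mm [-0.8 -1.2 39.2] twist 0.001
```

Call:
{"fn": "play_rows", "kwargs": {
  "increments": [
    {"offset": [0,-2,10],"twist": 0,"grip": 0.25},
    {"offset": [0,-3,20],"twist": 0,"grip": 0.25},
    {"offset": [0,-3,30],"twist": 0,"grip": 0.25},
    {"offset": [0,-3,36],"twist": 0,"grip": 0.25},
    {"offset": [0,-3,39],"twist": 0,"grip": 0.25}
  ]
}}

```text
time: 13.67
tool_pos: [0.4785, 0.0671, 0.175]
tool_rot: [-0.002, -0.065, 0.998, 0.0]
contact_force: [-0.7, 0.1, 0.7]
gripper_width: 0.248
```

Call:
{"fn": "play_rows", "kwargs": {
  "increments": [
    {"offset": [-3,0,0],"twist": 0,"grip": 0.25},
    {"offset": [-8,0,0],"twist": 0,"grip": 0.25},
    {"offset": [-13,0,0],"twist": 0,"grip": 0.25},
    {"offset": [-16,0,0],"twist": 0,"grip": 0.25},
    {"offset": [-16,0,0],"twist": 0,"grip": 0.25}
  ]
}}

```text
time: 14.08
tool_pos: [0.4965, 0.0693, 0.1781]
tool_rot: [0.001, -0.066, 0.998, -0.0]
contact_force: [-0.2, 0.2, 0.5]
gripper_width: 0.251
```

```bash
python3 -c "
from h import *
goal([.503,.0698,.177],.13)"
```

```text
pos [0.4965 0.0693 0.1781] F [-0.2  0.2  0.5] heading 0.131 -> offset mm [-6.5 -0.3  1.1] twist 0.001
```

Call:
{"fn": "play_rows", "kwargs": {
  "increments": [
    {"offset": [-4,0,0],"twist": 0,"grip": 0.25},
    {"offset": [-9,0,0],"twist": 0,"grip": 0.25},
    {"offset": [-14,0,0],"twist": 0,"grip": 0.25},
    {"offset": [-19,0,0],"twist": 0,"grip": 0.25},
    {"offset": [-23,0,0],"twist": 0,"grip": 0.25}
  ]
}}

```text
time: 14.5
tool_pos: [0.5187, 0.0723, 0.1773]
tool_rot: [0.0, -0.066, 0.998, -0.0]
contact_force: [0.5, 0.4, 0.6]
gripper_width: 0.25
```

Call:
{"fn": "play_rows", "kwargs": {
  "increments": [
    {"offset": [-4,0,0],"twist": 0,"grip": 0.25},
    {"offset": [-9,0,0],"twist": 0,"grip": 0.25},
    {"offset": [-14,0,0],"twist": 0,"grip": 0.25},
    {"offset": [-17,0,0],"twist": 0,"grip": 0.25},
    {"offset": [-17,0,0],"twist": 0,"grip": 0.25}
  ]
}}

```text
time: 14.92
tool_pos: [0.5356, 0.0745, 0.1774]
tool_rot: [0.0, -0.066, 0.998, -0.0]
contact_force: [0.1, -0.0, -0.9]
gripper_width: 0.255
```

```bash
python3 - <<'E'
from h import *
goal([.552,.0763,.177],.13)
for k in range(3): look('side',['wedge_heel','wedge_nose']);look('scene',['wedge_heel','wedge_nose'])
orange('side')
im=manip.grab_frame('scene');orange('scene',im)
cv2.imwrite('pics/g.png',cv2.resize(im[90:230,200:390],None,fx=4,fy=4))
E
```

```text
pos [0.5356 0.0745 0.1774] F [ 0.1 -0.  -0.9] heading 0.131 -> offset mm [-16.5  -0.3   0.4] twist 0.001
side wedge_heel 0.63 [0.5493 0.0769 0.0054]
side wedge_nose 0.69 [0.6454 0.0933 0.0012]
scene wedge_heel 0.61 [0.543  0.0735 0.0098]
scene wedge_nose 0.63 [0.6468 0.0887 0.002 ]
scene wedge_nose 0.61 [ 0.412  -0.2826 -0.0025]
side wedge_heel 0.85 [0.5474 0.0746 0.0101]
side wedge_nose 0.56 [ 0.6472  0.0897 -0.0012]
side wedge_nose 0.54 [0.7489 0.2083 0.0422]
scene wedge_heel 0.59 [0.5448 0.0735 0.0079]
scene wedge_nose 0.62 [0.647  0.089  0.0016]
scene wedge_nose 0.56 [ 0.6713  0.0899 -0.0018]
side wedge_heel 0.72 [0.5454 0.0771 0.0084]
side wedge_nose 0.7 [6.471e-01 9.290e-02 2.000e-04]
side wedge_nose 0.41 [0.7483 0.2095 0.0418]
scene wedge_heel 0.57 [0.5425 0.0758 0.0052]
scene wedge_nose 0.62 [0.6457 0.0862 0.001 ]
side orange c [0.5862 0.0805] size [0.092 0.046] yaw 0.16
scene orange c [0.5975 0.0824] size [0.097 0.046] yaw 0.111
```

View pics/g.png

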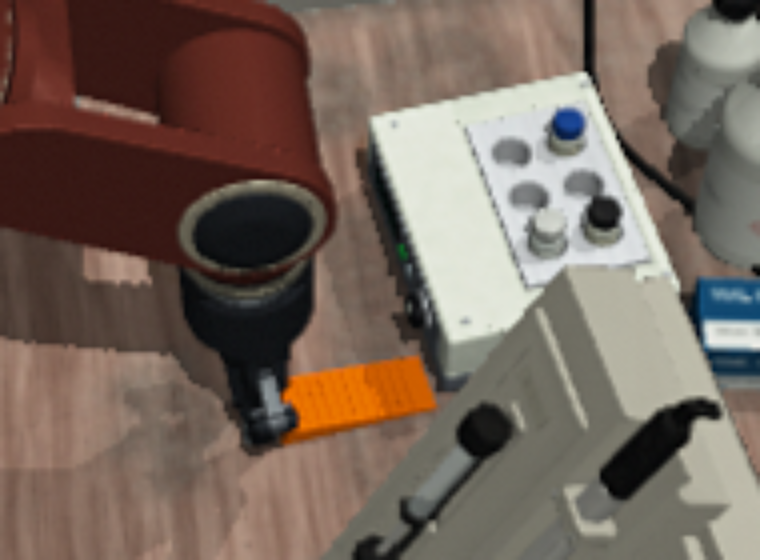

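The wedge is aligned (yaw about 0.13) and pushing straight, with its nose 23 mm short of the foot centre. I'll keep pushing and watch the force.

Call:
{"fn": "play_rows", "kwargs": {
  "increments": [
    {"offset": [-4,0,0],"twist": 0,"grip": 0.25},
    {"offset": [-10,0,0],"twist": 0,"grip": 0.25},
    {"offset": [-16,0,0],"twist": 0,"grip": 0.25},
    {"offset": [-22,0,0],"twist": 0,"grip": 0.25},
    {"offset": [-26,0,0],"twist": 0,"grip": 0.25}
  ]
}}

```text
time: 16.33
tool_pos: [0.5617, 0.0779, 0.1774]
tool_rot: [0.0, -0.066, 0.998, -0.0]
contact_force: [-0.3, 0.8, -0.7]
gripper_width: 0.25
```

Call:
{"fn": "play_rows", "kwargs": {
  "increments": [
    {"offset": [-2,0,0],"twist": 0,"grip": 0.25},
    {"offset": [-4,0,0],"twist": 0,"grip": 0.25},
    {"offset": [-6,0,0],"twist": 0,"grip": 0.25},
    {"offset": [-6,0,0],"twist": 0,"grip": 0.25}
  ]
}}

```text
time: 16.67
tool_pos: [0.5669, 0.0786, 0.1772]
tool_rot: [0.0, -0.066, 0.998, 0.0]
contact_force: [-0.7, -0.3, 1.3]
gripper_width: 0.252
```

Call:
{"fn": "play_rows", "kwargs": {
  "increments": [
    {"offset": [-1,0,0],"twist": 0,"grip": 0.25},
    {"offset": [-2,0,0],"twist": 0,"grip": 0.25},
    {"offset": [-3,0,0],"twist": 0,"grip": 0.25},
    {"offset": [-4,0,0],"twist": 0,"grip": 0.25},
    {"offset": [-4,0,0],"twist": 0,"grip": 0.25}
  ]
}}

```text
time: 17.08
tool_pos: [0.5707, 0.0791, 0.1772]
tool_rot: [0.0, -0.066, 0.998, -0.0]
contact_force: [0.6, -0.6, -0.4]
gripper_width: 0.254
```

Call:
{"fn": "play_rows", "kwargs": {
  "increments": [
    {"offset": [-1,0,0],"twist": 0,"grip": 0.25},
    {"offset": [-2,0,0],"twist": 0,"grip": 0.25},
    {"offset": [-3,0,0],"twist": 0,"grip": 0.25},
    {"offset": [-3,0,0],"twist": 0,"grip": 0.25}
  ]
}}

```text
time: 17.42
tool_pos: [0.5738, 0.0795, 0.1773]
tool_rot: [0.0, -0.066, 0.998, -0.0]
contact_force: [0.4, 0.5, -0.0]
gripper_width: 0.252
```

Call:
{"fn": "play_rows", "kwargs": {
  "increments": [
    {"offset": [-1,0,0],"twist": 0,"grip": 0.25},
    {"offset": [-2,0,0],"twist": 0,"grip": 0.25},
    {"offset": [-2,0,0],"twist": 0,"grip": 0.25}
  ]
}}

```text
time: 17.67
tool_pos: [0.5756, 0.0798, 0.1772]
tool_rot: [-0.0, -0.066, 0.998, -0.0]
contact_force: [-1.8, -0.1, 0.2]
gripper_width: 0.253
```

Call:
{"fn": "play_rows", "kwargs": {
  "increments": [
    {"offset": [-1,0,0],"twist": 0,"grip": 0.25},
    {"offset": [-2,0,0],"twist": 0,"grip": 0.25},
    {"offset": [-2,0,0],"twist": 0,"grip": 0.25}
  ]
}}

```text
time: 17.92
tool_pos: [0.5774, 0.08, 0.177]
tool_rot: [-0.001, -0.066, 0.998, -0.0]
contact_force: [-2.3, 0.2, 1.6]
gripper_width: 0.251
```

```bash
cat >> h.py <<'E'
def avgF(n=4,cam='side'):
    F=[]
    for k in range(n): im=manip.grab_frame(cam);F.append(manip.state()['contact_force'])
    print('F mean',np.round(np.mean(F,0),2),'sd',np.round(np.std(F,0),2));return im
E
python3 - <<'E'
from h import *
avgF(); shift('side','b',(215,240,42,50));look('side',['wedge_heel','wedge_nose']);look('scene',['wedge_heel','wedge_nose'])
E
```

```text
F mean [-3.65 -0.41  1.71] sd [0.36 0.22 0.38]
side shift px (0, 0) 0.997 [ 0.37 -0.03]
side wedge_heel 0.5 [0.5858 0.0796 0.0102]
scene wedge_heel 0.76 [0.5849 0.0832 0.0078]
scene wedge_nose 0.52 [0.6862 0.0939 0.004 ]
```

Call:
{"fn": "play_rows", "kwargs": {
  "increments": [
    {"offset": [-0.5,0,0],"twist": 0,"grip": 0.25},
    {"offset": [-1,0,0],"twist": 0,"grip": 0.25},
    {"offset": [-1,0,0],"twist": 0,"grip": 0.25},
    {"offset": [-1,0,0],"twist": 0,"grip": 0.25}
  ]
}}

```text
time: 18.8
tool_pos: [0.5785, 0.0802, 0.1771]
tool_rot: [-0.0, -0.066, 0.998, 0.0]
contact_force: [-4.5, -1.1, 0.5]
gripper_width: 0.249
```

```bash
python3 - <<'E'
from h import *
avgF(); shift('side','b',(215,240,42,50));goal([.58,.08,.177])
E
```

```text
F mean [-4.12 -0.4   0.73] sd [0.38 0.51 0.08]
side shift px (0, 0) 0.995 [0.24 0.02]
pos [0.5784 0.0802 0.1771] F [-4.8 -0.8  1.3] heading 0.131 -> offset mm [-1.5 -0.4  0.1] twist None
```

The push has risen to about 4 N and the heater is still level, so the wedge is snug. I'll retreat and go press.

Call:
{"fn": "play_rows", "kwargs": {
  "increments": [
    {"offset": [4,0,0],"twist": 0,"grip": 0.25},
    {"offset": [15,0,0],"twist": 0,"grip": 0.25},
    {"offset": [25,0,-10],"twist": 0,"grip": 0},
    {"offset": [25,0,-45],"twist": 0,"grip": 0},
    {"offset": [25,0,-85],"twist": 0,"grip": 0}
  ]
}}

```text
time: 19.47
tool_pos: [0.5523, 0.0769, 0.2603]
tool_rot: [-0.002, -0.065, 0.998, 0.0]
contact_force: [1.3, -0.7, -0.2]
gripper_width: -0.004
```

Call:
{"fn": "play_rows", "kwargs": {
  "increments": [
    {"offset": [0,0,-15],"twist": 0,"grip": 0},
    {"offset": [0,0,-15],"twist": 0,"grip": 0},
    {"offset": [0,0,-15],"twist": 0,"grip": 0}
  ]
}}

```text
time: 19.72
tool_pos: [0.5547, 0.0769, 0.2795]
tool_rot: [0.003, -0.066, 0.998, -0.0]
contact_force: [-0.0, -0.2, -1.2]
gripper_width: -0.002
```

```bash
python3 - <<'E'
from h import *
shift('side','b',(215,240,42,50))
for k in range(3): look('side',['wedge_heel','wedge_nose','heater','press_corner']);im=look('scene',['wedge_heel','wedge_nose','heater','heater_foot'])
orange('scene',im)
goal([.669,.0935,.256],.13)
cv2.imwrite('pics/i.png',cv2.resize(im[90:230,200:390],None,fx=4,fy=4))
E
```

```text
side shift px (0, 0) 0.997 [0.38 0.  ]
side wedge_heel 0.59 [0.5903 0.0846 0.0065]
side heater 0.59 [ 0.7178  0.1707 -0.0037]
side press_corner 0.83 [0.6648 0.0943 0.0726]
scene wedge_heel 0.66 [0.5873 0.082  0.0097]
scene wedge_nose 0.62 [0.6909 0.0916 0.0035]
scene wedge_nose 0.47 [0.724  0.1359 0.0481]
scene heater 0.59 [0.7173 0.1657 0.0036]
side wedge_heel 0.57 [0.5879 0.0813 0.0087]
side heater 0.9 [ 0.7163  0.1709 -0.0024]
side press_corner 0.71 [ 0.408  -0.2911 -0.0014]
side press_corner 0.63 [0.6655 0.0967 0.0705]
scene wedge_heel 0.71 [0.5853 0.0832 0.0077]
scene wedge_nose 0.87 [0.6889 0.0934 0.0038]
scene heater 0.89 [0.7164 0.167  0.0033]
scene heater_foot 0.66 [ 0.6753  0.0899 -0.0024]
scene heater_foot 0.41 [0.67   0.0972 0.0769]
side wedge_heel 0.78 [0.5894 0.079  0.0086]
side heater 0.62 [ 0.7177  0.1723 -0.002 ]
side press_corner 0.86 [0.6641 0.0935 0.0698]
side press_corner 0.58 [0.7594 0.1385 0.0479]
scene wedge_heel 0.81 [0.5875 0.0802 0.0093]
scene wedge_nose 0.73 [0.6868 0.0925 0.0046]
scene wedge_nose 0.24 [0.5873 0.078  0.0074]
scene heater 0.67 [0.7167 0.1674 0.0018]
scene heater_foot 0.94 [ 0.6711  0.0921 -0.0015]
scene orange c [0.6238 0.0869] size [0.07  0.047] yaw 0.14
pos [0.5538 0.0769 0.2772] F [0.7 0.3 0.2] heading 0.131 -> offset mm [-116.4    1.4   21.2] twist 0.001
```

View pics/i.png

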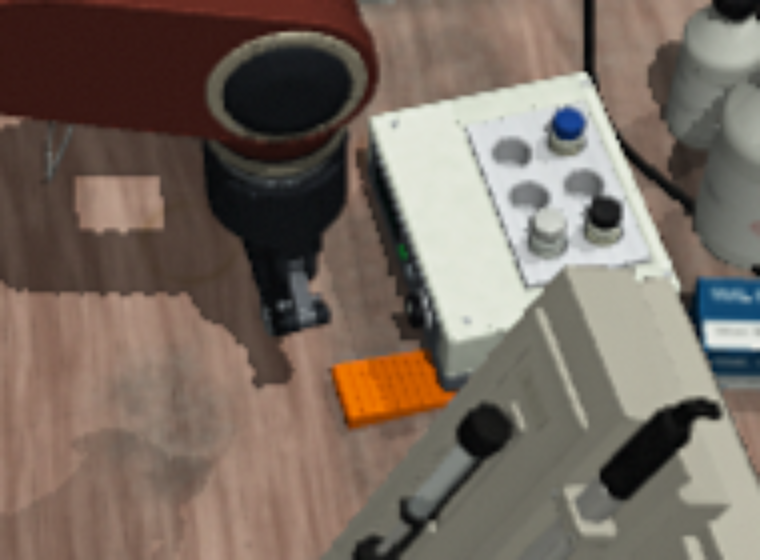

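The wedge is under the front right foot, the heater hasn't moved (side shift 0.0 px against the released state), and the wedge is about 18 mm past the foot centre. Now the final press.

Call:
{"fn": "play_rows", "kwargs": {
  "increments": [
    {"offset": [-30,0,0],"twist": 0,"grip": 0},
    {"offset": [-60,1,0],"twist": 0,"grip": 0},
    {"offset": [-90,1,4],"twist": 0,"grip": 0},
    {"offset": [-112,1,10],"twist": 0,"grip": 0},
    {"offset": [-116,1,16],"twist": 0,"grip": 0}
  ]
}}

```text
time: 21.68
tool_pos: [0.6713, 0.0933, 0.2616]
tool_rot: [0.002, -0.066, 0.998, -0.0]
contact_force: [-0.4, -0.3, 0.2]
gripper_width: 0.005
```

Call:
{"fn": "play_rows", "kwargs": {
  "increments": [
    {"offset": [0,0,4],"twist": 0,"grip": 0},
    {"offset": [0,0,7],"twist": 0,"grip": 0},
    {"offset": [0,0,9],"twist": 0,"grip": 0},
    {"offset": [0,0,10],"twist": 0,"grip": 0},
    {"offset": [0,0,10],"twist": 0,"grip": 0}
  ]
}}

```text
time: 22.1
tool_pos: [0.6678, 0.093, 0.2511]
tool_rot: [-0.0, -0.066, 0.998, 0.0]
contact_force: [0.4, 0.6, -0.5]
gripper_width: -0.001
```

```bash
python3 - <<'E'
from h import *
goal([.669,.0935,.246],.13);avgF(2)
E
```

```text
pos [0.6678 0.093  0.2511] F [ 0.4  0.6 -0.5] heading 0.131 -> offset mm [-1.3  0.3  5.1] twist 0.001
F mean [-0.08 -0.    0.2 ] sd [0.18 0.29 0.2 ]
```

Call:
{"fn": "play_rows", "kwargs": {
  "increments": [
    {"offset": [-1,0,2],"twist": 0,"grip": 0},
    {"offset": [-1,0,4],"twist": 0,"grip": 0},
    {"offset": [-1,0,5],"twist": 0,"grip": 0},
    {"offset": [-1,0,6],"twist": 0,"grip": 0},
    {"offset": [-1,0,6],"twist": 0,"grip": 0}
  ]
}}

```text
time: 22.62
tool_pos: [0.6699, 0.0932, 0.2463]
tool_rot: [0.0, -0.066, 0.998, -0.0]
contact_force: [-1.9, -0.5, 3.9]
gripper_width: -0.002
```

Call:
{"fn": "play_rows", "kwargs": {
  "increments": [
    {"offset": [0,0,0.5],"twist": 0,"grip": 0},
    {"offset": [0,0,1],"twist": 0,"grip": 0},
    {"offset": [0,0,1],"twist": 0,"grip": 0},
    {"offset": [0,0,1],"twist": 0,"grip": 0}
  ]
}}

```text
time: 22.95
tool_pos: [0.67, 0.0932, 0.2462]
tool_rot: [0.0, -0.066, 0.998, -0.0]
contact_force: [-3.9, 0.6, 9.1]
gripper_width: 0.004
```

```bash
python3 - <<'E'
from h import *
goal([.669,.0935,.246],.13);avgF(3);shift('side','b',(215,240,42,50))
E
```

```text
pos [0.67   0.0932 0.2462] F [-3.9  0.6  9.1] heading 0.131 -> offset mm [1.  0.4 0.2] twist 0.001
F mean [-3.54 -0.58  8.18] sd [0.37 0.24 0.38]
side shift px (0, 0) 0.995 [0.42 0.11]
```

Call:
{"fn": "play_rows", "kwargs": {
  "increments": [
    {"offset": [0.4,0,0.4],"twist": 0,"grip": 0},
    {"offset": [0.6,0,0.5],"twist": 0,"grip": 0},
    {"offset": [0.6,0,0.5],"twist": 0,"grip": 0},
    {"offset": [0.6,0,0.5],"twist": 0,"grip": 0},
    {"offset": [0.6,0,0.5],"twist": 0,"grip": 0}
  ]
}}

```text
time: 23.57
tool_pos: [0.6697, 0.0932, 0.2462]
tool_rot: [0.001, -0.066, 0.998, -0.0]
contact_force: [-2.1, -0.7, 8.9]
gripper_width: -0.003
```

```bash
python3 - <<'E'
from h import *
avgF(4);shift('side','b',(215,240,42,50));look('scene',['wedge_heel','wedge_nose']);look('side',['wedge_heel','wedge_nose','heater'])
avgF(4);goal([.669,.0935,.246],.13)
E
```

```text
F mean [-2.36 -0.07  8.72] sd [0.39 0.55 0.41]
side shift px (0, 0) 0.997 [ 0.6  -0.02]
scene wedge_heel 0.69 [0.5857 0.0805 0.0088]
scene wedge_nose 0.93 [0.6863 0.0916 0.0049]
side wedge_heel 0.72 [0.5899 0.0826 0.0079]
side wedge_heel 0.55 [0.7587 0.1363 0.048 ]
side wedge_nose 0.59 [0.7456 0.2104 0.0454]
side heater 0.86 [ 7.155e-01  1.746e-01 -7.000e-04]
F mean [-3.32 -0.05  8.83] sd [0.31 0.21 0.33]
pos [0.6698 0.0932 0.2461] F [-3.2 -0.4  9. ] heading 0.131 -> offset mm [0.7 0.4 0.1] twist 0.001
```

Call:
{"fn": "play_rows", "kwargs": {
  "increments": [
    {"offset": [0,0,0.3],"twist": 0,"grip": 0},
    {"offset": [0,0,0.4],"twist": 0,"grip": 0},
    {"offset": [0,0,0.4],"twist": 0,"grip": 0},
    {"offset": [0,0,0.4],"twist": 0,"grip": 0},
    {"offset": [0,0,0.4],"twist": 0,"grip": 0}
  ]
}}

```text
time: 24.78
tool_pos: [0.6698, 0.0932, 0.2461]
tool_rot: [0.001, -0.066, 0.998, -0.0]
contact_force: [-3.6, -0.5, 9.9]
gripper_width: 0.001
```

```bash
python3 - <<'E'
from h import *
avgF(4);shift('side','b',(215,240,42,50));goal([.669,.0935,.246],.13)
F=manip.state()['contact_force']
if 6<F[2]<15: print('done',manip.job_done())
E
```

```text
F mean [-3.74 -0.34 10.03] sd [0.52 0.23 0.35]
side shift px (0, 0) 0.997 [0.45 0.07]
pos [0.6698 0.0932 0.2461] F [-4.5 -0.2 10.9] heading 0.131 -> offset mm [0.7 0.4 0.1] twist 0.001
the job is handed in; nothing more can be done
done None
```

The job is handed in at about 25 s of robot time, with the fingers still holding the front right corner down at about 10 N. The hand-in reports no verdict, so the result below rests on my own checks.

- **First press:** I pressed the corner to about 14 N. The tips went down about 4 to 5 mm and the vials shifted about 4 mm outward in the side view, so the heater rocked. After release it came back to its starting picture.
- **Wedge:** Its axis first passed about 16 mm left of the foot, so I nudged its thin end sideways to line it up. I then pushed it in from the heel until the push rose to about 4 N. Its nose sits about 18 mm past the foot centre. The heater showed no measurable movement.
- **Final press:** The mean force was 10.0 N. The fingertips stayed at deck height (TCP 0.246 m) and the vials in the side view moved less than 0.3 px, so nothing gave way.

- **Not measured directly:** The heater's tilt and the load on the wedge are inferred from force, fingertip height and image shift.
- **Remaining sideways push:** About 4 N of horizontal push on the heater remained during the final hold, with no movement seen.
- **Stray detections:** The networks gave a few false low-confidence detections, which I ignored. The side camera often missed the nose once it was under the heater, so its final position comes mainly from the scene camera.

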